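# Reset the tripped breaker on the half-built panel

## Robot

A 6-joint arm with a two-finger parallel gripper is mounted at the origin on a cart in front of the work surface, level with it; the furniture and walls round the work are solid. World frame = base frame: x ahead of the robot, y to its left, z up, the work surface at z = 0. Lengths are in m, angles in degrees, forces in N, time in s.
With the tool pointing down it reaches from about 0.35 to 0.875 m from the base axis. Payload 4.2 kg.
Tool frame: the origin (TCP) lies midway between the tips of the shut fingers; the grasp point (between the pads) lies 19 mm behind it; y points along the fingers, z is the direction in which the jaws open and shut, and the axes are right-handed (so a half turn about y gives the same grasp; the last joint's range is limited). The gripper opens to 87 mm and grips with 3 to 60 N. Pads are 19 mm wide; open, the fingers measure 117 mm over their backs; the gripper's body (75 mm by 190 mm) begins 51 mm behind the grasp point.
Start: joints at [90.39, 22.042, 0.453, 0, -68.411, -14.817], TCP at [0.156, 0.605, 0.223] pointing down, gripper open.
Joint ranges: [-179.83, 179.83], [-69.29, 118.12], [-61.27, 80.66], [-181.25, 117.63], [-171.15, -9.14], [-177.46, 177.46]. Speed limits (degrees/s): [159.86, 159.86, 180, 180, 180, 180].

## Interface

Orientations are given as [roll, pitch, yaw] about the fixed x, y, z axes, in that order (R = Rz(yaw) Ry(pitch) Rx(roll)).
In Python, from workcell import env gives the robot as it stands. The module is installed in compiled form; this text tells all that it offers. Calls block until the motion is done:
- env.goto(position, orientation): joint-space move of the TCP to a pose.
- env.move_straight(position, rotation=None, rate=0.15, force_limit=None): straight line of the TCP; rotation=None keeps the orientation; rate is the mean speed in m/s. With force_limit (N) it stops when the force on the tool has changed by that much, and returns True; else False.
- env.set_joints(angles): joint-space move.
- env.gripper_to(opening, grasp_force=None): opening from 0.0 (shut) to 1.0 (fully open); grasp_force is the grip in N (None keeps the last); returns when the fingers have stopped.
- env.dwell(seconds).
- env.inverse_kinematics(position, orientation): joint angles nearest the present ones, or None.
- env.read_state(): the state.
- env.grab_frame(name): name is "side" or "top"; returns a dict with "image" (480x640x3 uint8, blue, green, red), "fx", "fy", "cx", "cy" (pixels), "position" and "orientation" of the camera in the world. Camera axes: x right, y up, looking along -z (the intrinsics and any distortion apply to the point x, -y, -z); pixel columns grow to the right and rows downward; lengths in m; the calibration is good to about 2 mm. A picture is of the moment at which its call begins. There is no depth.
A pose or a line that the arm cannot do raises env.Unreachable and nothing moves.
- env.close_job(): hands the job in, once; it reports no verdict.
Trained networks look in a picture, given as the dict that the camera call returned (one of the last four; its "shot" number tells which), for a name from the list of things; names that differ only in an ending like _2 or _b are one class to them, and where a whole thing is asked for, a point or a joint stands for the part that bears it (a point fixed in the world has none). Each returns a list of dicts, best first, with "score" (0 to 1); they miss things now and then, are a little off and sometimes report something else, mostly with a low value. They report only what shows in the picture. A call takes as long as a camera call.
- env.search_frame(picture, thing): "xyz" ([x, y, z] in m, in world coordinates, good to about 4 mm: the middle of the surface that is visible of it).
- env.trace(picture, thing): "mask" (480x640 bool, what is visible of it).
The state is a dict: "clock": time; "joint_positions": joint angles; "qvel": joint speeds; "joint_torque": joint torques, N m; "position": TCP position; "tool_rot": TCP orientation; "force": force on the tool from outside, world axes, zero at the start; "wrist_torque": the same for the moment, N m; "opening": opening from 0.0 (shut) to 1.0 (fully open).
Only numpy, scipy, OpenCV 4.12 (cv2) and the standard library are available. Lean on these libraries where they do the work, as an engineer would, in place of code of your own. Each camera call takes 0.05 s, during which the arm holds its last target.

## Task

One of the four breakers on the panel has tripped: its black toggle stands about halfway, while the others lie fully over, two towards the copper busbars (ON) and one towards the brass earth bar (OFF, on purpose). Reset the tripped one as an electrician does: with the fingertips push its toggle fully over to OFF so that the mechanism re-arms, then push it fully over to ON and take the hand away. Push gently against the toggle's stops and do not grip the toggle; leave the other three toggles as they are and do not shift the tools and parts lying about.

Things in the scene. Friction and masses are not known exactly. Their poses are not given: they have to be found in the camera images.
- panel: The panel's bare metal mounting plate, 300 x 440 mm, top 18 mm above the bench, fixed. Origin: centre of its underside; x points from the brass earth bar (x = -125 mm, up to 41 mm above the bench) to the three copper busbars (x = +86 to +145 mm, up to 52 mm), roughly away from the robot; y to the left along the row of breakers, z up.
- breaker_tripped: The tripped breaker: grey moulded case 140 (x) x 90 (y) mm, fixed on the plate; in its middle a raised nose, 80 x 88 mm, flat top 68 mm above its foot, 86 mm above the bench. Origin: centre of its underside; axes as the panel's. Four alike stand in a row along y at 96 mm pitch, at x = +12 mm in the panel's frame; which stands where changes.
- breaker_on_1: A breaker that is on; same size and axes.
- breaker_on_2: A breaker that is on; same size and axes.
- breaker_off: The breaker that is off on purpose; same size and axes.
- breaker_tripped_toggle (a joint): Angle (rad) of the tripped toggle: 0 = fully OFF, leaning 29 degrees to the panel's -x (earth bar); 0.5 = upright; 1.0 = fully ON, leaning 29 degrees to +x (busbars). Rigid stops at 0 and 1.0; starts at 0.38 to 0.62. It stays where it is left: friction 0.12 N m, so 2.5 N at its end, 5 N close to the nose move it. More than 25 N forces it.
- breaker_tripped_toggle_tip (a point): Middle of the end of the tripped toggle; moves with it; z axis out along the toggle. The toggle is a black tab 20 mm wide (y), 11 mm thick (x), turning about an axis parallel to the panel's y through the middle of the breaker, 54 mm above the breaker's origin (14 mm under the nose's top). The end is 48 mm from that axis: upright, it is 120 mm above the bench.
- breaker_on_1_toggle (a joint): Angle of another toggle, alike in all sizes; stands at ON (0.97 to 1.0) and must stay there.
- breaker_on_2_toggle (a joint): Angle of another toggle, alike in all sizes; stands at ON (0.97 to 1.0) and must stay there.
- breaker_off_toggle (a joint): Angle of the toggle of the breaker that is off on purpose, alike in all sizes; stands at OFF (0 to 0.03) and must stay there.
- breaker_on_1_toggle_tip (a point): Middle of the end of that toggle.
- breaker_on_2_toggle_tip (a point): Middle of the end of that toggle.
- breaker_off_toggle_tip (a point): Middle of the end of that toggle.
- spanner_13: Small steel spanner, 160 mm long, 9 mm high, lying loose on the plate's front strip between the breakers and the earth bar. Origin: centre of its underside.
- bolt: Hex bolt with its nut, 57 mm long, 16 mm high, loose on the same strip. Origin: centre of its underside.
- tester: Black analogue tester, 74 x 100 mm, 144 mm high with its handle, standing loose right of the panel. Origin: centre of its underside.
- pliers: Red-handled pliers, 176 mm long, 13 mm high, loose left of the panel. Origin: centre of the underside.
- tape: Roll of black tape, 57 mm across, 19 mm high, lying right of the panel. Origin: centre of its underside.
- torch: Black torch, 137 mm long, 37 mm high, lying right of the panel. Origin: centre of its underside.

How it is judged:
By the outcome, as a careful person would: the job done as asked, in the order asked, and still so for the second after the job is handed in, with the robot touching nothing.
It also fails if it takes over 48 s, if anything falls off the work surface, if the arm or the gripper's body presses on something with over 40 N, if the wrist force passes 120 N, or if a joint passes its speed limit or range.

## Working session

There is one attempt and no reset: what is moved stays moved. The work goes in short steps, each a Python script; the robot and the scene stay as the last script left them, time stands still between calls to the robot, and variables do not carry over. Pictures are saved under pics/ and viewed, and the job is handed in when it is done.

```bash
mkdir -p pics; python3 - <<'E'
from workcell import env
import cv2,numpy as np
s=env.read_state();print(s['clock'],s['position'],s['tool_rot'],s['opening'],s['force'])
for n in ['top','side']:
    p=env.grab_frame(n);cv2.imwrite(f'pics/{n}0.png',p['image'])
    print(n,p['fx'],p['fy'],p['cx'],p['cy'],p['position'],p['orientation'],[k for k in p])
    for t in ['panel','breaker_tripped','breaker_on_1','breaker_off','breaker_tripped_toggle_tip','breaker_on_1_toggle_tip','breaker_off_toggle_tip']:
        print(t,[(round(d['score'],2),np.round(d['xyz'],3).tolist()) for d in env.search_frame(p,t)])
print(env.read_state()['clock'])
E
```

```text
0.0 [0.15555902 0.6046982  0.22146388] [-8.98753701e+01  4.57410240e-03  1.65558558e+02] 1.0018364575473107 [ 0.20924658  0.94466069 -0.38223686]
top 538.6467444791786 538.6467444791786 326.528347292055 239.61849933102616 [0.21772522 0.00363052 1.50694657] [ 12.22925545   0.37002119 -90.2314218 ] ['image', 'fx', 'fy', 'cx', 'cy', 'position', 'orientation', 'shot']
panel [(0.57, [0.501, -0.085, 0.022])]
breaker_tripped [(0.83, [0.57, -0.136, 0.082])]
breaker_on_1 [(0.92, [0.565, 0.05, 0.087]), (0.66, [0.57, -0.044, 0.087])]
breaker_off [(0.63, [0.576, -0.235, 0.08])]
breaker_tripped_toggle_tip []
breaker_on_1_toggle_tip [(0.27, [0.572, -0.137, 0.113])]
breaker_off_toggle_tip []
side 535.6656055009303 535.6656055009303 314.57094815211343 244.967173421573 [ 0.45993937 -1.17110031  0.96294487] [52.54102175  0.26299086 -3.46769576] ['image', 'fx', 'fy', 'cx', 'cy', 'position', 'orientation', 'shot']
panel [(0.8, [0.506, -0.184, 0.017]), (0.31, [0.568, 0.044, 0.086]), (0.31, [0.378, -0.401, 0.02])]
breaker_tripped [(0.86, [0.576, -0.147, 0.083])]
breaker_on_1 [(0.85, [0.57, -0.056, 0.085]), (0.64, [0.57, 0.044, 0.085])]
breaker_off [(0.58, [0.58, -0.269, 0.068]), (0.3, [0.581, -0.144, 0.111])]
breaker_tripped_toggle_tip [(0.47, [0.579, -0.148, 0.112])]
breaker_on_1_toggle_tip [(0.52, [0.596, -0.042, 0.1]), (0.21, [0.583, -0.142, 0.11])]
breaker_off_toggle_tip [(0.5, [0.571, -0.242, 0.1])]
0.8
```

View pics/top0.png

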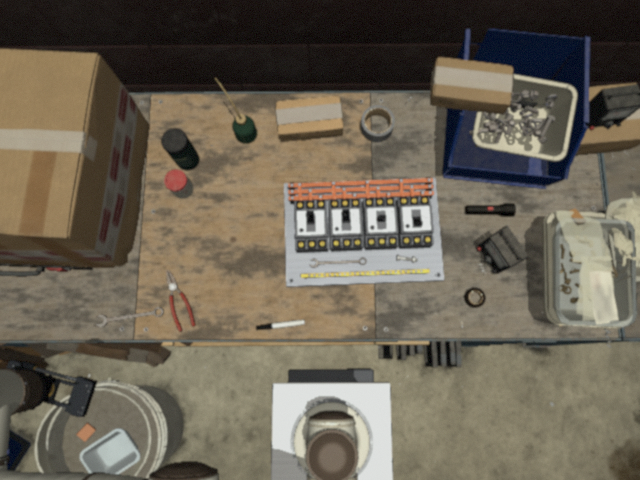

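View pics/side0.png

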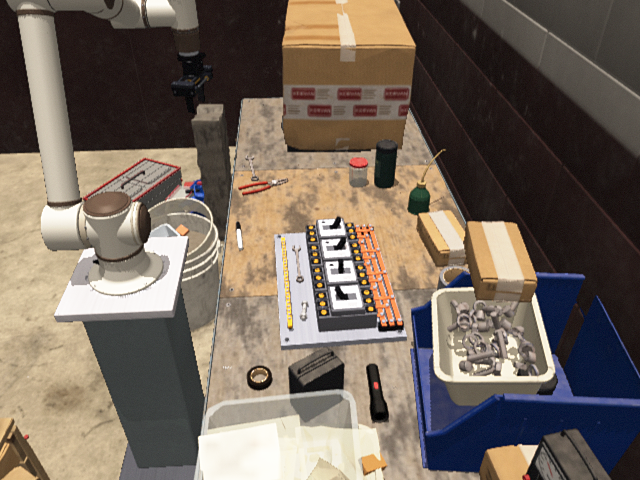

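The top image shows the row, left to right (+y to −y): ON (310,217), ON (345,217), tripped (380,217), OFF (415,217). I'll fit the panel pose and check it with an overlay.

```bash
cat > h.py <<'E'
import numpy as np,cv2
from scipy.spatial.transform import Rotation as R
def proj(p,X):
    X=np.atleast_2d(X);M=R.from_euler('xyz',p['orientation'],degrees=True).as_matrix()
    c=(X-p['position'])@M
    return np.c_[p['cx']+p['fx']*c[:,0]/-c[:,2],p['cy']+p['fy']*c[:,1]/c[:,2]]
def ray(p,uv,z):
    M=R.from_euler('xyz',p['orientation'],degrees=True).as_matrix()
    d=M@np.array([(uv[0]-p['cx'])/p['fx'],-(uv[1]-p['cy'])/p['fy'],-1.])
    o=np.array(p['position']);return o+d*(z-o[2])/d[2]
E
python3 - <<'E'
from workcell import env
from h import *
for n in ['top','side']:
    p=env.grab_frame(n)
    im=p['image']
    a=(slice(165,295),slice(275,455)) if n=='top' else (slice(205,350),slice(265,415))
    cv2.imwrite(f'pics/{n}1.png',cv2.resize(im[a],None,fx=4,fy=4,interpolation=cv2.INTER_CUBIC))
E
```

```text
(no output)
```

View pics/top1.png

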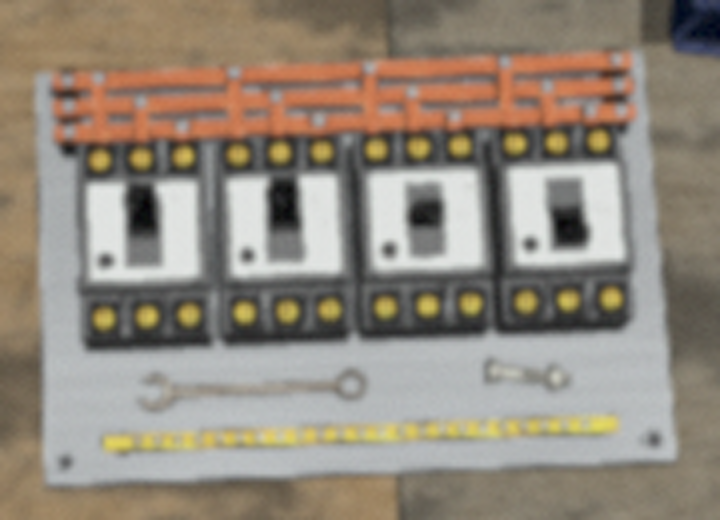

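View pics/side1.png

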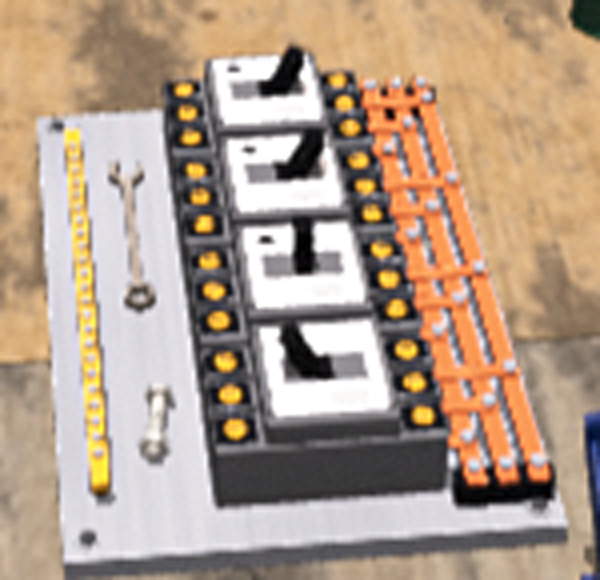

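```bash
python3 - <<'E'
from workcell import env
from h import *
from scipy.optimize import least_squares
P={n:env.grab_frame(n) for n in ['top','side']}
obs=[('top',(45,487),(-.15,.22,.018)),('top',(677,458),(-.15,-.22,.018)),('top',(37,75),(.15,.22,.018)),('top',(640,50),(.15,-.22,.018)),
('side',(38,118),(-.15,.22,.018)),('side',(65,563),(-.15,-.22,.018)),('side',(565,535),(.15,-.22,.018))]
ys=[.144,.048,-.048,-.144]
def px(n,uv): o=(275,165) if n=='top' else (265,205); return np.array(o)+(np.array(uv)+.5)/4-.5
def world(q,X): 
    X=np.array(X); c,s=np.cos(q[2]),np.sin(q[2]); return np.c_[q[0]+c*X[:,0]-s*X[:,1],q[1]+s*X[:,0]+c*X[:,1],X[:,2]]
def f(q):
    return np.concatenate([(proj(P[n],world(q,[X]))[0]-px(n,uv)) for n,uv,X in obs])
r=least_squares(f,[.56,-.09,0.03],loss='soft_l1');q=r.x
print('pose',q[:2],np.degrees(q[2]));print(np.round(f(q).reshape(-1,2),2))
np.save('q.npy',q)
for n in P:
    im=P[n]['image'];o=(275,165) if n=='top' else (265,205)
    S=4;w,h=(180,130) if n=='top' else (150,145)
    c=cv2.resize(im[o[1]:o[1]+h,o[0]:o[0]+w],None,fx=S,fy=S,interpolation=cv2.INTER_CUBIC)
    def poly(X,col):
        u=(proj(P[n],world(q,X))-np.array(o)+.5)*S-.5
        cv2.polylines(c,[np.round(u).astype(int)],len(X)>2,col,1)
    poly([(-.15,.22,.018),(.15,.22,.018),(.15,-.22,.018),(-.15,-.22,.018)],(0,0,255))
    for y,a in zip(ys,[1,1,.5,0]):
        poly([(.012+sx*.04,y+sy*.044,.086) for sx,sy in((-1,-1),(1,-1),(1,1),(-1,1))],(0,200,0))
        th=np.radians(-29+58*a)
        poly([(.012,y,.072),(.012+.048*np.sin(th),y,.072+.048*np.cos(th))],(255,0,255))
    cv2.imwrite(f'pics/{n}2.png',c)
print(world(q,[(.012,-.048,.086)]))
E
```

```text
pose [ 0.5677808  -0.09038366] 2.1649662423573233
[[ 0.58 -0.49]
 [ 0.73  0.04]
 [-0.11 -0.52]
 [ 0.85 -0.64]
 [-1.19 -0.45]
 [-1.02 -0.87]
 [ 0.18 -3.62]]
[[ 0.58158552 -0.13789608  0.086     ]]
```

View pics/top2.png

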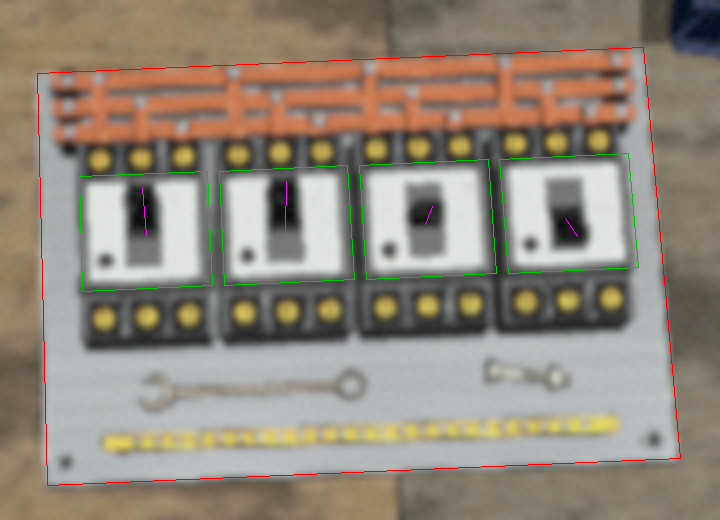

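View pics/side2.png

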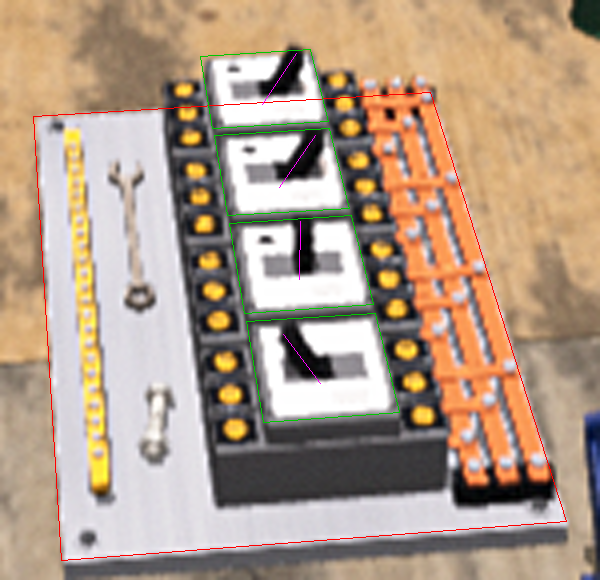

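Fit agrees with the networks within a few mm: tripped breaker centre is about (0.583, −0.136), yaw 2.2°. In the overlay, noses and toggles line up to about 2 mm. Next I'll check reachability and go above the busbar side with the fingers shut.

```bash
cat >> h.py <<'E'
Y=np.radians(2.16); C=np.array([.583,-.136])
def at(dx,z,dy=0.): return [C[0]+dx*np.cos(Y)-dy*np.sin(Y),C[1]+dx*np.sin(Y)+dy*np.cos(Y),z]
E
python3 - <<'E'
from workcell import env
from h import *
for yaw in (2.16,-177.84):
    j=env.inverse_kinematics(at(.036,.2),[-90,0,yaw]);print(yaw,None if j is None else np.round(j,1))
s=env.read_state()
env.gripper_to(0.0)
env.move_straight([.22,.46,.30],rate=.2)
cands=[y for y in (2.16,-177.84) if env.inverse_kinematics(at(.036,.2),[-90,0,y]) is not None]
j0=env.read_state()['joint_positions']
yb=min(cands,key=lambda y:np.abs(np.array(env.inverse_kinematics(at(.036,.2),[-90,0,y]))-j0).max())
print(yb); open('yaw','w').write(str(yb))
env.goto(at(.036,.2),[-90,0,yb])
s=env.read_state();print(s['clock'],s['position'],s['tool_rot'],s['force'],s['opening'],np.round(s['joint_positions'],1))
for n in ['top','side']:
    p=env.grab_frame(n);im=p['image']
    o=(275,165) if n=='top' else (240,130)
    w,h=(180,130) if n=='top' else (190,145*1+0)
    if n=='side':h=145
    cv2.imwrite(f'pics/{n}3.png',cv2.resize(im[o[1]:o[1]+h,o[0]:o[0]+w],None,fx=4,fy=4,interpolation=cv2.INTER_CUBIC))
E
```

```text
2.16 [  2.3  23.7  -0.2  -0.  -66.1 -90.2]
-177.84 [  2.3  23.7  -0.2   0.  -66.1  89.8]
2.16
6.1167 [ 0.61922857 -0.13369638  0.200276  ] [-8.99951710e+01 -3.15832335e-02  2.24763249e+00] [-0.371712    0.30524035  0.03089957] -7.255369807915363e-05 [  2.4  23.7  -0.2  -0.  -66.1 -90.2]
```

View pics/side3.png

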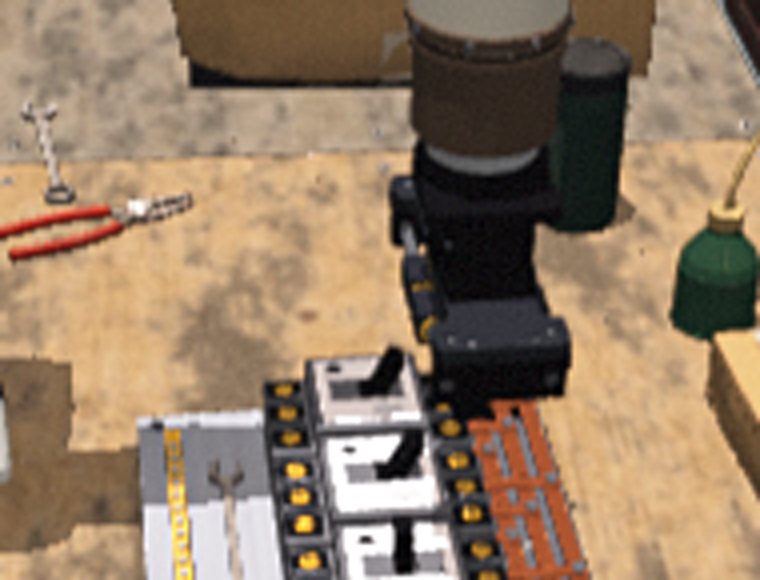

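View pics/top3.png

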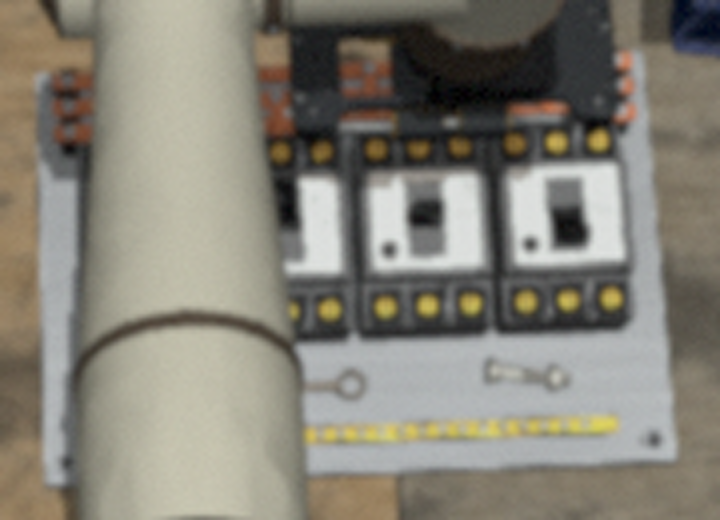

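Side view: the gripper hangs over the busbar side of the breaker, toggle still at crop (403,545). Nothing is under the hand except the nose. I'll lower it and push to OFF with a low force limit.

```bash
python3 - <<'E'
from workcell import env
from h import *
def st(m):
    s=env.read_state();d=np.array(s['position'])[:2]-C
    print(m,'t',round(s['clock'],2),'dx %.4f dy %.4f z %.4f'%(d@[np.cos(Y),np.sin(Y)],d@[-np.sin(Y),np.cos(Y)],s['position'][2]),'F',np.round(s['force'],1))
hit=env.move_straight(at(.036,.103),rate=.08,force_limit=6);st(f'down {hit}')
if not hit:
    hit=env.move_straight(at(.022,.103),rate=.05,force_limit=9);st(f'near {hit}')
    hit=env.move_straight(at(-.012,.103),rate=.02,force_limit=9);st(f'push {hit}')
p=env.grab_frame('side');im=p['image']
o=(265,175);cv2.imwrite('pics/side4.png',cv2.resize(im[o[1]:o[1]+145,o[0]:o[0]+150],None,fx=4,fy=4,interpolation=cv2.INTER_CUBIC))
E
```

```text
down False t 7.58 dx 0.0365 dy -0.0000 z 0.1037 F [-0.2 -0.1 -0.7]
near False t 8.01 dx 0.0218 dy -0.0001 z 0.1034 F [-0.8 -1.3  0.5]
push True t 9.24 dx -0.0017 dy 0.0000 z 0.1041 F [ 1.8 -0.7  0.3]
```

View pics/side4.png

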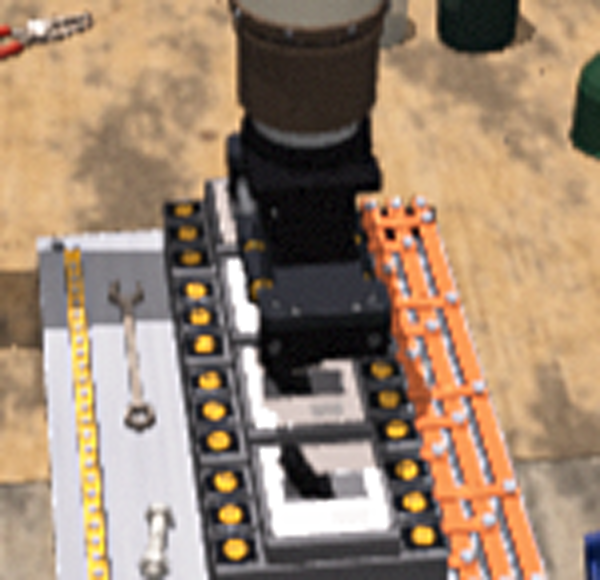

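The stop came at dx −1.7 mm; geometry predicts −1.4 mm at OFF, so this is the OFF stop. I'll confirm with a second gentle push, then back off and look.

```bash
cat >> h.py <<'E'
def st(env,m):
    s=env.read_state();d=np.array(s['position'])[:2]-C
    print(m,'t',round(s['clock'],2),'dx %.4f dy %.4f z %.4f'%(d@[np.cos(Y),np.sin(Y)],d@[-np.sin(Y),np.cos(Y)],s['position'][2]),'F',np.round(s['force'],1))
E
python3 - <<'E'
from workcell import env
from h import *
hit=env.move_straight(at(-.012,.103),rate=.02,force_limit=11);st(env,f'push2 {hit}')
env.move_straight(at(.030,.103),rate=.08);st(env,'back')
env.move_straight(at(.036,.190),rate=.15);st(env,'up')
for n in ['side','top']:
    p=env.grab_frame(n);im=p['image']
    o=(265,205) if n=='side' else (275,165)
    cv2.imwrite(f'pics/{n}5.png',cv2.resize(im[o[1]:o[1]+145,o[0]:o[0]+180],None,fx=4,fy=4,interpolation=cv2.INTER_CUBIC))
E
```

```text
push2 True t 9.75 dx -0.0021 dy 0.0001 z 0.1049 F [ 1.9 -1.2  0.8]
back t 10.3 dx 0.0292 dy 0.0001 z 0.1022 F [-0.7 -0.9  0. ]
up t 11.03 dx 0.0350 dy 0.0002 z 0.1890 F [ 0.8  0.  -0.2]
```

View pics/side5.png

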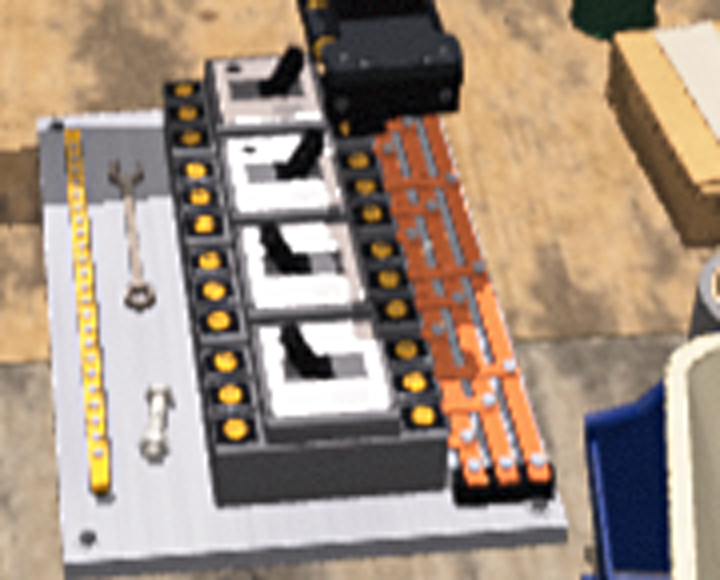

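View pics/top5.png

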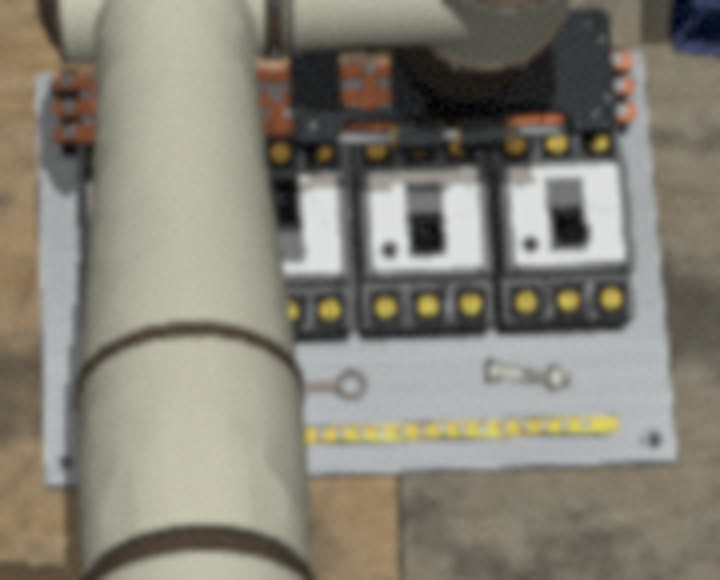

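The toggle is now fully at OFF: at (285,245) in the side crop it is parallel with the OFF neighbour at (300,350). The others are unchanged. Next I'll go over to the earth-bar side and push to ON.

```bash
python3 - <<'E'
from workcell import env
from h import *
env.move_straight(at(-.056,.190),rate=.15)
hit=env.move_straight(at(-.056,.103),rate=.08,force_limit=6);st(env,f'down {hit}')
if not hit:
    hit=env.move_straight(at(.012,.103),rate=.025,force_limit=9);st(env,f'push {hit}')
E
```

```text
down False t 13.14 dx -0.0555 dy -0.0001 z 0.1036 F [ 0.3 -0.5  0.3]
push True t 15.17 dx -0.0014 dy -0.0001 z 0.1015 F [-0.4  0.2  4. ]
```

```bash
python3 - <<'E'
from workcell import env
from h import *
hit=env.move_straight(at(.012,.103),rate=.02,force_limit=10);st(env,f'push2 {hit}')
env.move_straight(at(-.040,.103),rate=.08);st(env,'back')
env.move_straight(at(-.056,.190),rate=.15)
env.move_straight(at(-.10,.26),rate=.2);st(env,'up')
for n in ['side','top']:
    p=env.grab_frame(n);im=p['image']
    o=(265,205) if n=='side' else (275,165)
    cv2.imwrite(f'pics/{n}6.png',cv2.resize(im[o[1]:o[1]+145,o[0]:o[0]+180],None,fx=4,fy=4,interpolation=cv2.INTER_CUBIC))
E
```

```text
push2 True t 15.66 dx -0.0018 dy -0.0000 z 0.1006 F [-2.1  0.6  5. ]
back t 16.27 dx -0.0395 dy -0.0000 z 0.1032 F [ 0.4  0.7 -0.2]
up t 17.58 dx -0.1003 dy 0.0002 z 0.2588 F [-0.2  0.2 -0.2]
```

View pics/side6.png

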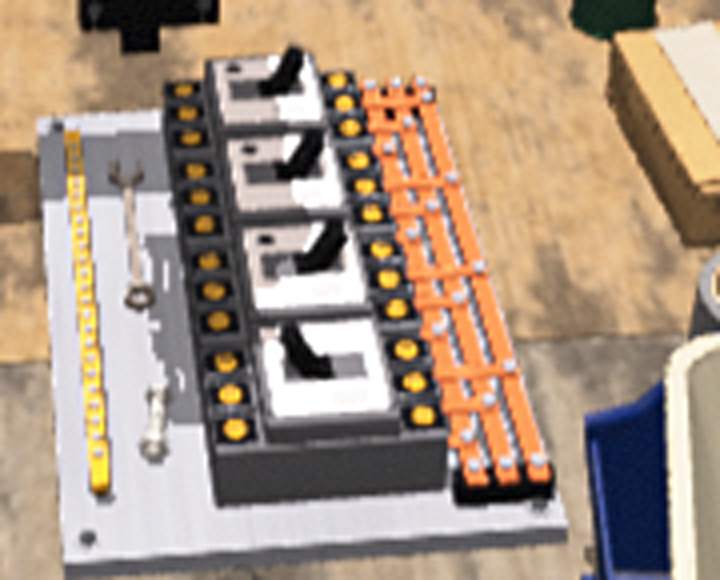

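View pics/top6.png

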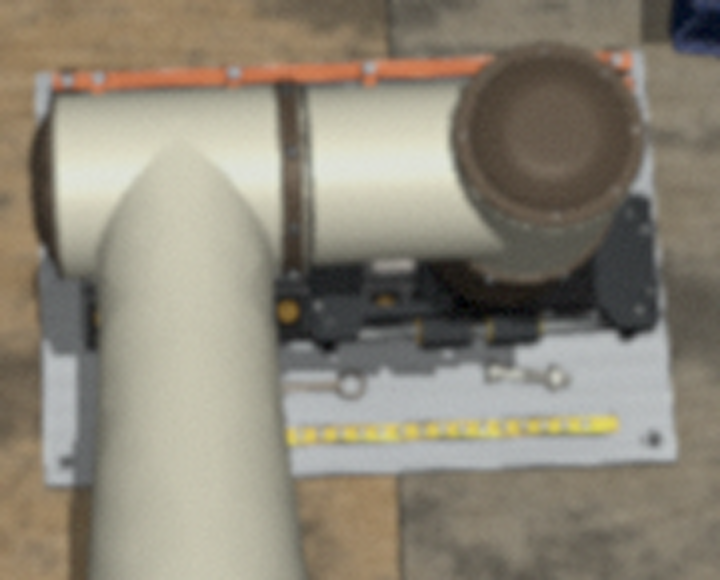

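The toggle looks fully ON at (320,245), parallel with its ON neighbour at (303,155). I'll check that numerically by comparing image angles.

```bash
python3 - <<'E'
from workcell import env
from h import *
from scipy.optimize import minimize_scalar
p=env.grab_frame('side');g=cv2.cvtColor(p['image'],cv2.COLOR_BGR2GRAY).astype(float)
q=np.array([.5815,-.0895,np.radians(2.16)])
def W(X):
    X=np.array(X);c,s=np.cos(q[2]),np.sin(q[2]);return np.c_[q[0]+c*X[:,0]-s*X[:,1],q[1]+s*X[:,0]+c*X[:,1],X[:,2]]
# dark silhouette: fit angle by template of projected toggle box, allowing pixel shift
for name,y in [('on a',.144),('on b',.048),('tripped',-.048),('off',-.144)]:
    best=[]
    for a in np.linspace(-.1,1.15,51):
        th=np.radians(-29+58*a);u=np.array([np.sin(th),0,np.cos(th)]);v=np.array([np.cos(th),0,-np.sin(th)])
        pts=[np.array([0,y,.072])+u*l+v*t+np.array([0,w,0]) for l in(.018,.048) for t in(-.0055,.0055) for w in(-.01,.01)]
        best.append((a,pts))
    sc=[]
    for a,pts in best:
        for sx in np.arange(-.004,.0045,.001):
          for sy in (-.003,0,.003):
            P=proj(p,W(np.array(pts)+[sx,sy,0]))
            hull=cv2.convexHull(((P-[280,200])*8+3.5).astype(np.float32)).astype(int)
            m=np.zeros((160*8,150*8),np.uint8);cv2.fillPoly(m,[hull],1);ring=cv2.dilate(m,np.ones((25,25)))-m
            A=cv2.resize(m.astype(np.float32),(150,160),interpolation=cv2.INTER_AREA);B=cv2.resize(ring.astype(np.float32),(150,160),interpolation=cv2.INTER_AREA)
            G=g[200:360,280:430];sc.append(((G*B).sum()/B.sum()-(G*A).sum()/A.sum(),a,sx,sy))
    print(name,[np.round(x,3).tolist() for x in sorted(sc)[-3:]])
for t in ['breaker_tripped','breaker_on_1','breaker_off']:
    print(t,[(round(d['score'],2),np.round(d['xyz'],3).tolist()) for d in env.search_frame(p,t)])
E
```

```text
on a [[123.947, 0.975, 0.0, -0.003], [124.117, 0.95, 0.001, -0.003], [124.645, 0.875, 0.004, -0.003]]
on b [[117.269, 0.9, 0.003, -0.003], [117.301, 0.925, 0.002, -0.003], [118.705, 0.875, 0.004, -0.003]]
tripped [[109.868, 0.925, 0.002, -0.003], [110.59, 0.875, 0.004, -0.003], [111.069, 0.9, 0.003, -0.003]]
off [[114.571, -0.05, 0.002, -0.003], [114.983, -0.075, 0.003, -0.003], [116.297, -0.1, 0.004, -0.003]]
breaker_tripped [(0.67, [0.573, -0.147, 0.083])]
breaker_on_1 [(0.95, [0.571, 0.046, 0.084]), (0.19, [0.574, -0.149, 0.082])]
breaker_off []
```

```bash
python3 - <<'E'
from workcell import env
env.close_job();s=env.read_state();print(s['clock'])
E
```

```text
the job is handed in; nothing more can be done
the job is handed in; nothing more can be done
```

I reset the tripped breaker, third from the left. With the fingers shut I pushed its toggle to the OFF stop and then to the ON stop. I then raised the hand clear and handed the job in at about 18 s.

- **Stops:** each was confirmed with a second gentle push, and neither moved the toggle on. The force limit was 9 to 11 N, against 25 N that would force it.
- **Pictures after OFF:** the toggle lay parallel with the OFF neighbour.
- **Pictures after ON:** an image fit gave about 0.9 for the reset toggle and 0.88 to 0.98 for the two ON toggles. The fit can't separate small position shifts from angle, so I take it as equal to its neighbours, not as an exact reading.
- **Rest of the scene:** the other three toggles, the spanner and the bolt looked unmoved. I didn't recheck the tester, tape, torch and pliers in the last pictures, but the hand never worked near them.
- **Disagreements:**
  - The ON stop came about 3 mm earlier than I predicted. A panel centre 1.7 mm nearer the robot and fingertips about 1 mm wider would explain both stops.
  - In the last side picture, the network missed the OFF breaker and gave the reset breaker a low score as "tripped", though the picture shows it at ON.

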